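# Fit the matching flange to the stud plate

## Robot

A 6-joint arm with a two-finger parallel gripper is mounted at the origin on a cart in front of the work surface, level with it; the furniture and walls round the work are solid. World frame = base frame: x ahead of the robot, y to its left, z up, the work surface at z = 0. Lengths are in mm, angles in rad, forces in N, time in s.
With the tool pointing down it reaches from about 400 to 925 mm from the base axis. Payload 12.5 kg.
Tool frame: the origin (TCP) lies midway between the tips of the shut fingers; the grasp point (between the pads) lies 19 mm behind it; z points along the fingers, y is the line along which they close (so a half turn about z gives the same grasp; the last joint's range is limited). The gripper opens to 95 mm and grips with 3 to 60 N. Pads are 20 mm wide; open, the fingers measure 119 mm over their backs; the gripper's body (75 mm by 180 mm) begins 59 mm behind the grasp point.
Start: joints at [-1.308, 0.491, 1.559, -0, 1.092, -0.106], TCP at [225.334, -582.985, 214.661] pointing down, gripper open.
Joint ranges: [-3.1, 3.1], [-0.84, 2.19], [0.05, 2.79], [-1.13, 4.28], [0.06, 2.93], [-2.69, 2.69]. Speed limits (rad/s): [2.22, 2.22, 2.79, 3.14, 3.14, 3.14].

## Interface

Orientations are given as [roll, pitch, yaw] about the fixed x, y, z axes, in that order (R = Rz(yaw) Ry(pitch) Rx(roll)).
In Python, from cell import env gives the robot as it stands.
- The arm moves only by the tool arm_command, never from a script. Its argument "targets" is a list of rows, each a list of 5 numbers: the shift along the tool's x, y, z in mm, then the turn about the tool's z in degrees, then the opening, from 0 (shut) to 1 (fully open). In form: [[tx, ty, tz, roll, fingers], ...]. A call has 1 to 5 rows; each row is the pose to reach, as a shift and turn from the pose commanded when the call began, along the tool's axes at that moment; what a row does not reach only later rows make up. A row lasts 1/10 s, in which the tool goes at most 50 mm and 8.59 degrees, less where a joint would pass 70% of its speed; a pose out of reach is approached as far as the arm can. A call with a gripper value outside its range is refused whole. The fingers move at their own pace and stop on an object; the grip force is fixed at half the most. Time passes only in rows, so rows that repeat a pose let the fingers close. It gives the time, the measured TCP pose, the force, the opening and the grip force at its end, in the units of the state.
- env.state(): the state, without advancing time (a new reading comes with each control period).
- env.read_camera(name): name is "scene" or "top"; returns a dict with "frame" (384x512x3 uint8, red, green, blue), "vertical_fov" (degrees; the focal length in pixels is half the picture's height over the tangent of half this angle, whatever the lens; pixels are square), "cx", "cy" (the principal point, pixels), "world_from_camera" (4x4, takes a point from camera to world coordinates). Camera axes: x right, y down, z forward; pixel columns grow to the right and rows downward; lengths in mm; the calibration is good to about 2 mm. A picture is of the moment at which its call begins. There is no depth.
- env.job_done(): hands the job in; it is judged then, once.
The state is a dict: "t": time; "joints": joint angles; "qvel": joint speeds; "tau": joint torques, N m; "eef_pos": TCP position; "tcp_rot": TCP orientation; "ft_force": force on the tool from outside, world axes, zero at the start; "moment": the same for the moment, N m; "opening": opening from 0.0 (shut) to 1.0 (fully open); "grip_force": force on a finger pad.
Only numpy, scipy, OpenCV 4.12 (cv2) and the standard library are available. Lean on these libraries where they do the work, as an engineer would, in place of code of your own. Each camera call takes 0.05 s, during which the arm holds its last target. There are 200 camera calls.

## Task

Put the flange whose bolt holes line up with the studs of the round stud plate onto that plate, turned so that all its studs come up through its holes and it sits flat, fully down on the plate, neck up. Lower it on rather than dropping it from a height, then let go; leave the other two flanges where they lie.

Things in the scene. Friction and masses are not known exactly. Their poses are not given: they have to be found in the camera images.
- plate_top (a point): centre of the top face of the stud plate: a dark grey round disc 128 mm across, 12 mm thick, fixed to the bench; its place and turn vary. Three equal upright bright metal studs, 8 mm thick, stand 22 mm above this face (the last 4 mm tapered) on a circle of 42 mm radius, 120 degrees apart. z up; +x points from the centre to one stud.
- flange_three_wide_mid (a point): centre, 37.5 mm above the underside, of a loose steel flange, 0.3 kg: disc 114 mm across, 10 mm thick; upright round neck in its middle, 26 mm across, reaching 75 mm above the underside (grip its upper half, clear of the studs). Three 22 mm through holes on a circle of 42 mm radius, 120 degrees apart. z up the neck; +x from the centre to one hole. Lies flat, any turn.
- flange_four_mid (a point): the same point of a second loose flange with the same disc, neck, weight and material, but four 22 mm holes on a circle of 42 mm radius, 90 degrees apart. z up; +x to one hole. The three flanges swap places.
- flange_three_narrow_mid (a point): the same point of a third loose flange with the same disc, neck, weight and material, but three 22 mm holes on a smaller circle of 26.5 mm radius, 120 degrees apart, close round the neck. z up; +x to one hole.

How it is judged:
By the outcome, as a careful person would: the job done as asked, in the order asked, and still so for the second after the job is handed in, with the robot touching nothing.
It also fails if it takes over 35 s, if anything falls off the work surface, if the arm or the gripper's body presses on something with over 40 N, if the wrist force passes 120 N, or if a joint passes its speed limit or range.

## Working session

There is one attempt and no reset: what is moved stays moved. The work goes in short steps, Python scripts to look and compute and a tool call to move; the robot and the scene stay as the last step left them, time stands still between calls to the robot, and variables do not carry over. Pictures are saved under pics/ and viewed, at most 10 in all, crops included, and the job is handed in when it is done.

Besides the shell and the picture viewer there is one more tool, called after "Call:" as name(argument=value, ...) on one line, values as JSON. arm_command: Moves the arm, as the interface text tells. Its arguments: {"type":"object","properties":{"targets":{"type":"array","items":{"type":"array","items":{"type":"number"}}}},"required":["targets"]}

```bash
mkdir -p pics; cat > h.py <<'E'
import numpy as np, cv2
from cell import env
def cam(n):
    c=env.read_camera(n); f=c["frame"]; h=f.shape[0]
    F=h/2/np.tan(np.radians(c["vertical_fov"])/2)
    return f,F,c["cx"],c["cy"],np.array(c["world_from_camera"])
def ray(c,uv,z):
    _,F,cx,cy,T=c; uv=np.atleast_2d(uv).astype(float)
    d=np.c_[(uv[:,0]-cx)/F,(uv[:,1]-cy)/F,np.ones(len(uv))]@T[:3,:3].T
    o=T[:3,3]; return o+d*((z-o[2])/d[:,2])[:,None]
def proj(c,P):
    _,F,cx,cy,T=c; p=(np.atleast_2d(P)-T[:3,3])@T[:3,:3]
    return np.c_[p[:,0]/p[:,2]*F+cx,p[:,1]/p[:,2]*F+cy]
E
python3 - <<'E'
from h import *
for n in("scene","top"):
    c=cam(n); print(n,c[1:4],c[4].round(3).tolist())
    cv2.imwrite(f"pics/{n}0.png",cv2.cvtColor(c[0],cv2.COLOR_RGB2BGR)) 
    np.save(n+"0.npy",c[0])
print(env.state())
E
```

```text
scene (np.float64(412.08449254983066), 262.71402433265234, 184.8084262243253) [[-0.58, 0.447, -0.681, 1325.002], [0.815, 0.338, -0.471, 488.733], [0.02, -0.828, -0.56, 716.99], [0.0, 0.0, 0.0, 1.0]]
top (np.float64(402.0582079201342), 261.3346237990902, 190.91011098118273) [[0.025, -0.984, 0.175, 327.492], [-1.0, -0.027, -0.011, -46.486], [0.015, -0.174, -0.985, 1180.705], [0.0, 0.0, 0.0, 1.0]]
{'t': 0.1, 'joints': array([-1.30760420e+00,  4.91505369e-01,  1.55940649e+00,  1.47478784e-06,
        1.09168306e+00, -1.05619255e-01]), 'qvel': array([ 0.00105962, -0.00212766, -0.00227387,  0.00033425,  0.00012745,
        0.00156958]), 'tau': array([ 1.71722178e-03, -6.13623333e+01, -2.58606595e+01,  6.93946285e-02,
        4.69717314e-02, -6.15102022e-05]), 'eef_pos': array([ 225.26988085, -582.75618378,  214.11020366]), 'tcp_rot': array([-3.14059611e+00, -1.06962886e-04,  3.68810652e-01]), 'ft_force': array([-0.89234977,  0.54989411,  0.18720122]), 'moment': array([-0.00637171, -0.02734975,  0.04761935]), 'grip_force': 0.0, 'opening': 1.0001259159793798}
```

View pics/top0.png

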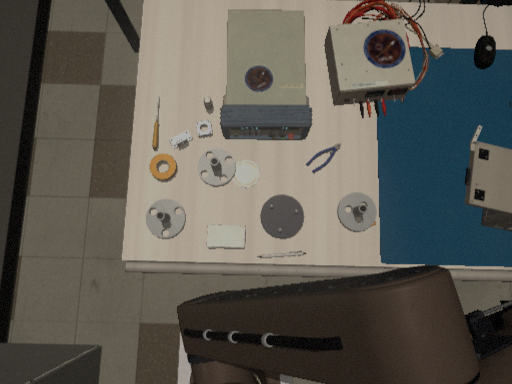

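View pics/scene0.png

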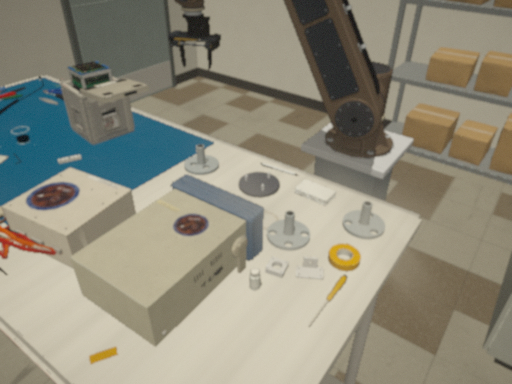

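The top view shows three flanges near (166,218), (217,167) and (357,212), and the stud plate near (282,216). I'll enlarge all four.

```bash
python3 - <<'E'
from h import *
def tile(n,cs,r=26):
    f=np.load(n+"0.npy"); t=[cv2.resize(f[v-r:v+r,u-r:u+r],(295,295),interpolation=cv2.INTER_CUBIC) for u,v in cs]
    return np.vstack([np.hstack(t[:2]),np.hstack(t[2:])])
im=tile("top",[(166,218),(217,167),(357,212),(282,216)])
cv2.imwrite("pics/tile.png",im[:,:,::-1])
c=cam("top"); f=c[0]
hsv=cv2.cvtColor(f,cv2.COLOR_RGB2HSV); print([hsv[v,u].tolist() for u,v in[(180,225),(230,175),(370,220),(282,225),(150,235),(250,200)]])
# discs: segmentation by difference from the bench
for nm,(u,v),z in[("A",(166,218),10),("B",(217,167),10),("C",(357,212),10),("P",(282,216),12)]:
    r=30; g=f[v-r:v+r,u-r:u+r]; b=cv2.cvtColor(g,cv2.COLOR_RGB2HSV)
    # flange: less saturated/darker than wood
    m=(b[:,:,2]<205).astype(np.uint8) if nm!="P" else (b[:,:,2]<120).astype(np.uint8)
    cs,_=cv2.findContours(m,cv2.RETR_EXTERNAL,cv2.CHAIN_APPROX_NONE); k=max(cs,key=cv2.contourArea)
    e=cv2.fitEllipse(cv2.convexHull(k)); ctr=np.array(e[0])+[u-r,v-r]
    w=ray(c,ctr,z)[0]; q=ray(c,k[:,0]+[u-r,v-r],z)[:,:2]; print(nm,ctr.round(1),np.round(e[1],1),w.round(1),"diam",2*np.round(cv2.minEnclosingCircle(q.astype(np.float32))[1],1))
E
```

```text
[[22, 19, 150], [21, 21, 157], [23, 16, 127], [4, 23, 77], [23, 35, 175], [16, 40, 167]]Traceback (most recent call last):
  File "<stdin>", line 15, in <module>
cv2.error: OpenCV(4.12.0) /io/opencv/modules/imgproc/src/shapedescr.cpp:361: error: (-201:Incorrect size of input array) There should be at least 5 points to fit the ellipse in function 'fitEllipseNoDirect'
```

View pics/tile.png

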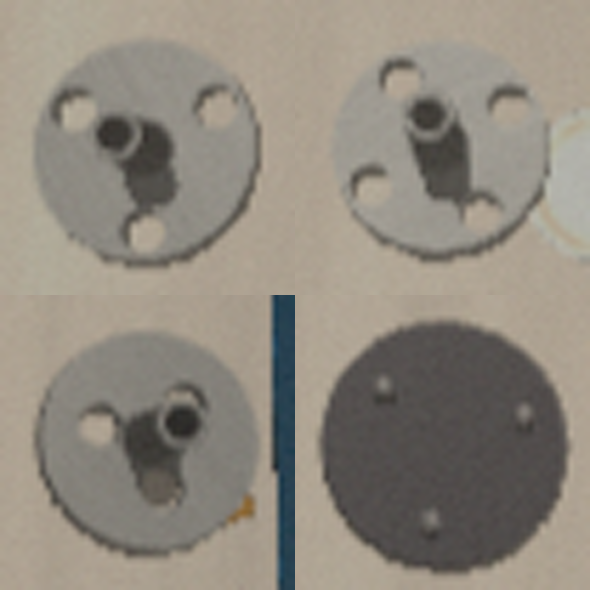

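Tile 1, at (166,218), is the wide three-hole flange. Tile 2 is the four-hole one and tile 3 the narrow one. The plate's studs show near pixels (271.5,205.5), (296.5,210) and (279.5,229.5). Next I'll measure these.

```bash
cat > m.py <<'E'
from h import *
def disc(c,u,v,z,dark=False,r=27):
    g=cv2.GaussianBlur(c[0],(3,3),0)[v-r:v+r,u-r:u+r].astype(int)
    if dark: m=g.mean(2)<105
    else: m=(g[:,:,0]-g[:,:,2])<20   # red minus blue: grey steel vs. wood
    k=max(cv2.findContours(m.astype(np.uint8),cv2.RETR_EXTERNAL,cv2.CHAIN_APPROX_NONE)[0],key=cv2.contourArea)
    k=cv2.convexHull(k)[:,0]+[u-r,v-r]; q=ray(c,k,z)[:,:2].astype(np.float32)
    e=cv2.fitEllipse(q); return np.array(e[0]),np.array(e[1]),m
E
python3 - <<'E'
from m import *
c=cam("top"); f=c[0]
P,d,_=disc(c,282,216,11,True); print("plate",P.round(1),d.round(1))
A,d,m=disc(c,166,218,8); print("A",A.round(1),d.round(1))
for y in m[::1]: print("".join(".#"[int(x)] for x in y))
t=lambda x,o:np.array(x)/5.673-.41+o
S=t([(89,88),(230,115),(135,223)],np.array([256,190]))
S=ray(c,S,12+15)[:,:2]; ctr=S.mean(0); print("studs",S.round(1),ctr.round(1),np.linalg.norm(S-P,axis=1),np.degrees(np.arctan2(*(S-P).T[::-1])))
H=t([(77,110),(219,106),(147,230)],np.array([140,192]))
H=ray(c,H,6)[:,:2]; print("holes",H.round(1),H.mean(0).round(1),np.linalg.norm(H-A,axis=1),np.degrees(np.arctan2(*(H-A).T[::-1])))
# neck top in top view
N=ray(c,t([(117,133)],np.array([140,192])),75); print("neck",N)
E
```

```text
plate [ 461.2 -120.8] [125.1 127.4]
A [446.3 218.7] [115.  118.2]
......................................................
......................................................
......................................................
......................................................
......................................................
......................................................
......................................................
......................................................
.......................########.......................
...................################...................
.................####################.................
...............#######################................
..............##########################..............
.............############################.............
............##############################............
...........################################...........
..........#################################...........
..........#############################...##..........
.........#####..#####################.....##
[... 1584 characters left out ...]
.....................
......................................................
......................................................
......................................................
......................................................
......................................................
......................................................
studs [[ 491.   -89.1]
 [ 479.1 -161.3]
 [ 422.8 -113.7]] [ 464.3 -121.4] [43.60478362 44.26873051 39.01203755] [ 46.75296199 -66.09354908 169.5628298 ]
holes [[467.2 255.8]
 [471.3 182.9]
 [406.4 215.7]] [448.3 218.2] [42.59937378 43.61461771 40.02137785] [  60.68122283  -55.16167934 -175.74747846]
neck [[448.29702964 217.95117793  75.        ]]
```

Call:
arm_command(targets=[[39, -28, 0, 0, 1], [78, -56, 0, 0, 1], [117, -84, 0, 0, 1], [156, -112, 0, 0, 1], [195, -140, 0, 0, 1]])

```text
t: 0.7
eef_pos: [357.4, -380.4, 214.6]
tcp_rot: [3.141, -0.0, 0.368]
ft_force: [0.9, -0.6, 0.7]
opening: 0.999
grip_force: 0.0
```

Call:
arm_command(targets=[[39, -28, 0, 0, 1], [78, -56, 0, 0, 1], [117, -84, 0, 0, 1], [156, -112, 0, 0, 1], [180, -125, 0, 0, 1]])

```text
t: 1.2
eef_pos: [480.6, -197.8, 214.7]
tcp_rot: [-3.141, -0.0, 0.371]
ft_force: [0.7, -0.4, -0.5]
opening: 1.003
grip_force: 0.0
```

Call:
arm_command(targets=[[13.5, -45, 0, 0, 1], [27, -90, 0, 0, 1], [40, -135, 0, 0, 1], [53.5, -180, 0, 0, 1], [67, -225, 0, 0, 1]])

```text
t: 1.7
eef_pos: [460.5, 35.2, 214.7]
tcp_rot: [3.141, -0.0, 0.369]
ft_force: [-0.1, 0.1, 0.0]
opening: 0.997
grip_force: 0.0
```

Call:
arm_command(targets=[[13.5, -45, 0, 0, 1], [27, -90, 0, 0, 1], [40, -135, 0, 0, 1], [52, -175, 0, 0, 1], [52, -175, 0, 0, 1]])

```text
t: 2.2
eef_pos: [445.7, 219.1, 214.5]
tcp_rot: [-3.141, -0.0, 0.373]
ft_force: [-0.3, -1.5, -1.3]
opening: 1.0
grip_force: 0.0
```

Call:
arm_command(targets=[[2, 2, 40, 0, 1], [2, 2, 80, 0, 1], [2, 2, 120, 0, 1], [2, 2, 150, 0, 1], [2, 2, 173, 0, 1]])

```text
t: 2.7
eef_pos: [448.5, 213.4, 39.7]
tcp_rot: [3.142, 0.002, 0.368]
ft_force: [0.4, 0.3, -0.9]
opening: 0.998
grip_force: 0.0
```

Call:
arm_command(targets=[[0, 0, 0, 0, 1], [0, 0, 0, 0, 0], [0, 0, 0, 0, 0], [0, 0, 0, 0, 0], [0, 0, 0, 0, 0]])

```text
t: 3.2
eef_pos: [449.4, 214.3, 42.5]
tcp_rot: [3.141, -0.002, 0.369]
ft_force: [1.4, 0.0, 0.5]
opening: 0.724
grip_force: 0.0
```

Call:
arm_command(targets=[[0, 0, 0, 0, 0], [0, 0, 0, 0, 0], [0, 0, 0, 0, 0], [0, 0, 0, 0, 0], [0, 0, 0, 0, 0]])

```text
t: 3.7
eef_pos: [448.9, 214.3, 41.6]
tcp_rot: [-3.142, 0.0, 0.369]
ft_force: [-1.2, 1.4, 0.8]
opening: 0.298
grip_force: 0.8
```

Call:
arm_command(targets=[[0, 0, 0, 0, 0], [0, 0, 0, 0, 0], [0, 0, 0, 0, 0], [0, 0, 0, 0, 0], [0, 0, 0, 0, 0]])

```text
t: 4.2
eef_pos: [449.0, 214.2, 41.6]
tcp_rot: [3.141, 0.0, 0.369]
ft_force: [-0.7, 1.4, 0.9]
opening: 0.272
grip_force: 30.0
```

Call:
arm_command(targets=[[0, 0, -10, 0, 0], [0, 0, -30, 0, 0], [0, 0, -60, 0, 0], [0, 0, -90, 0, 0], [0, 0, -90, 0, 0]])

```text
t: 4.7
eef_pos: [450.3, 214.6, 135.1]
tcp_rot: [3.141, -0.006, 0.369]
ft_force: [0.7, -0.3, -2.9]
opening: 0.266
grip_force: 30.0
```

```bash
python3 - <<'E'
from h import *
print(env.state())
f=[]
for n in("scene","top"):
    c=cam(n); np.save(n+"1.npy",c[0]); u,v=proj(c,[448,215,110])[0].astype(int); print(n,u,v)
    f.append(cv2.resize(c[0][v-40:v+40,u-40:u+40],(400,400),interpolation=cv2.INTER_CUBIC))
cv2.imwrite("pics/lift.png",np.hstack(f)[:,:,::-1])
E
```

```text
{'t': 4.7, 'joints': array([ 3.12378339e-01,  4.18833348e-01,  1.95567777e+00, -2.91250598e-04,
        7.61277976e-01,  1.51449338e+00]), 'qvel': array([-0.00302843,  0.0621174 ,  0.05503955,  0.0004667 , -0.08188527,
        0.00020902]), 'tau': array([ 8.35471647e-02, -5.25722980e+01, -2.02627176e+01,  2.80254398e-02,
        9.53137055e-01, -1.24115380e-03]), 'eef_pos': array([450.28188777, 214.61338281, 135.10992671]), 'tcp_rot': array([ 3.14106424, -0.00578297,  0.36889308]), 'ft_force': array([ 0.72754745, -0.34088331, -2.92509674]), 'moment': array([-0.02451113, -0.06133802, -0.01076513]), 'grip_force': 29.999476969242096, 'opening': 0.2658737497887569}
scene 368 191
top 158 213
```

View pics/lift.png

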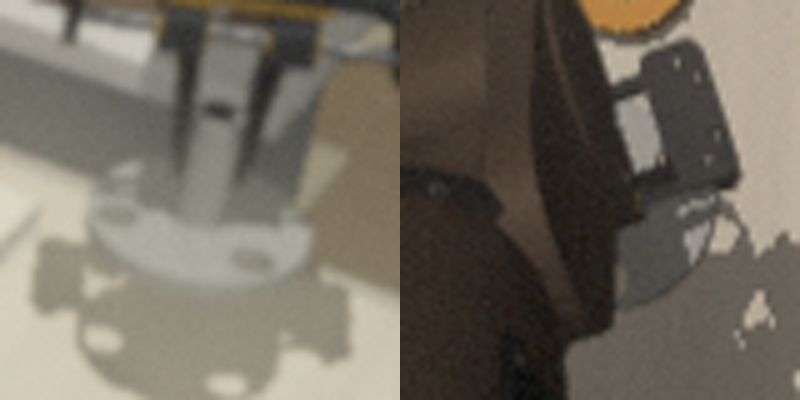

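The flange is gripped and hangs level: its disc is at about (200,240) in the left crop, and its shadow is detached from it. Carrying it over to the plate.

Call:
arm_command(targets=[[-8, 25, 0, 0, 0], [-22, 65, 0, 0, 0], [-36, 105, 0, 0, 0], [-49, 145, 0, 0, 0], [-60, 177, 0, 0, 0]])

```text
t: 5.3
eef_pos: [456.0, 25.6, 130.3]
tcp_rot: [-3.141, 0.002, 0.368]
ft_force: [0.9, -0.1, -3.0]
opening: 0.269
grip_force: 30.0
```

Call:
arm_command(targets=[[-14, 40, 0, 3, 0], [-27, 80, 0, 6, 0], [-40, 117, 0, 9, 0], [-48, 140, 0, 13.2, 0], [-48, 140, 0, 13.2, 0]])

```text
t: 5.8
eef_pos: [462.1, -122.9, 130.2]
tcp_rot: [-3.141, 0.002, 0.133]
ft_force: [-0.1, 1.5, -3.4]
opening: 0.267
grip_force: 30.0
```

Call:
arm_command(targets=[[0, 0, 0, 0, 0], [0, 0, 10, 0, 0], [0, 0, 20, 0, 0], [0, 0, 30, 0, 0], [0, 0, 30, 0, 0]])

```text
t: 6.3
eef_pos: [461.8, -119.6, 100.0]
tcp_rot: [-3.14, 0.002, 0.139]
ft_force: [0.3, -0.8, -2.3]
opening: 0.265
grip_force: 30.0
```

```bash
python3 - <<'E'
from h import *
s=env.state(); print(s["eef_pos"],s["tcp_rot"],s["ft_force"])
f=[]
for n in("scene","top"):
    c=cam(n); np.save(n+"2.npy",c[0]); u,v=proj(c,[462,-121,50])[0].astype(int); print(n,u,v)
    f.append(cv2.resize(c[0][v-40:v+40,u-40:u+40],(400,400),interpolation=cv2.INTER_CUBIC))
cv2.imwrite("pics/over.png",np.hstack(f)[:,:,::-1])
E
```

```text
[ 461.8278039  -119.60903226   99.96777028] [-3.14019824e+00  2.48752183e-03  1.39421117e-01] [ 0.31176336 -0.77683606 -2.33961887]
scene 259 171
top 282 214
```

View pics/over.png

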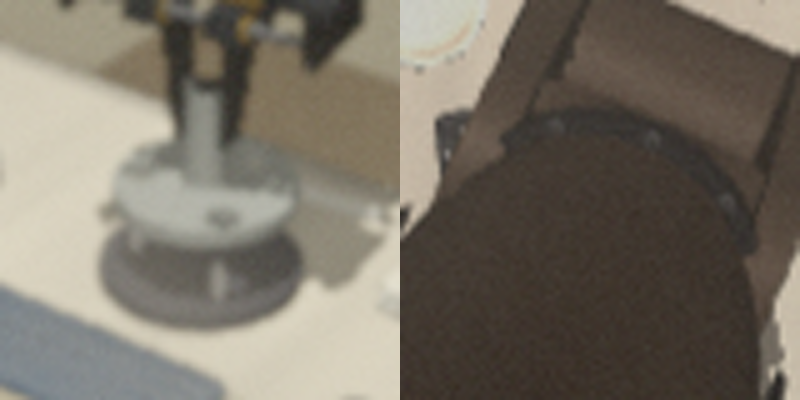

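The scene view shows the flange level above the plate. Its front hole, near crop (222,217), is roughly over the front stud, whose tip is near (219,265). I'll check both against the rays.

```bash
python3 - <<'E'
from h import *
c=cam("scene"); s=env.state(); p=s["eef_pos"]; print(p)
px=lambda x:np.array(x)/5-.4+[219,131]
print("hole",ray(c,px([(222,216)]),p[2]-31.6)[0].round(1),"stud tip",ray(c,px([(219,264)]),33)[0].round(1))
def pts(C,a): return [[C[0]+42*np.cos(np.radians(a+k)),C[1]+42*np.sin(np.radians(a+k))] for k in(0,120,240)]
print("expect holes",np.round(pts(p[:2],50.1),1).tolist(),"studs",np.round(pts((462.5,-121),50.1),1).tolist())
# plate and studs from the first scene picture
f=np.load("scene0.npy"); u,v=259,184; r=30
m=(cv2.GaussianBlur(f,(3,3),0)[v-r:v+r,u-r:u+r].mean(2)<120).astype(np.uint8)
k=max(cv2.findContours(m,cv2.RETR_EXTERNAL,cv2.CHAIN_APPROX_NONE)[0],key=cv2.contourArea)
q=ray(c,cv2.convexHull(k)[:,0]+[u-r,v-r],8)[:,:2].astype(np.float32); print("plate scene",cv2.fitEllipse(q))
a=cv2.resize(f[v-25:v+25,u-32:u+32],(768,600),interpolation=cv2.INTER_CUBIC)
cv2.imwrite("pics/studs.png",a[:,:,::-1])
E
```

```text
[ 462.59016003 -120.21276654  101.56413831]
hole [490.8 -87.8  70. ] stud tip [487.5 -91.4  33. ]
expect holes [[489.5, -88.0], [421.2, -113.0], [477.0, -159.7]] studs [[489.4, -88.8], [421.1, -113.8], [476.9, -160.4]]
plate scene ((465.31768798828125, -118.68135833740234), (118.80718994140625, 124.82868194580078), 123.97803497314453)
```

View pics/studs.png

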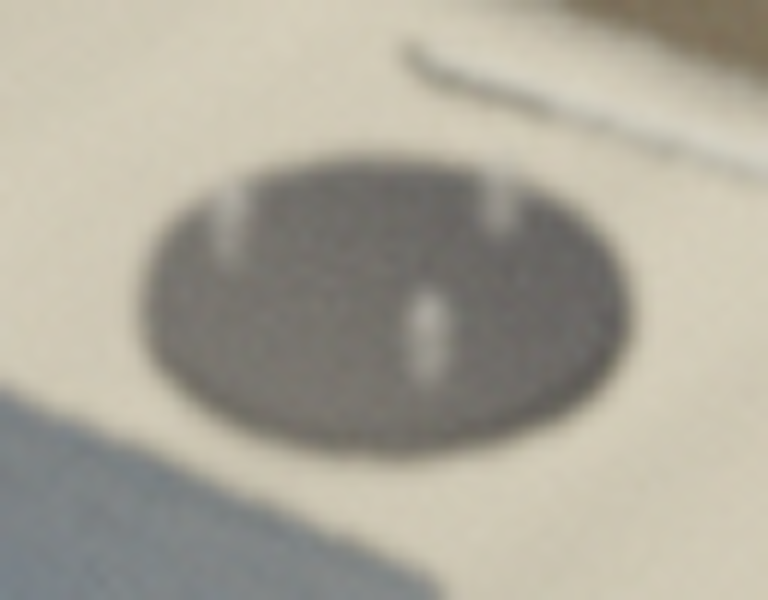

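The studs stand at crop positions (230,225), (497,205) and (428,335). Hole and stud agree within 3 to 4 mm in this view and about 1 mm from the top view, inside the 7 mm clearance. Lowering, watching the force.

Call:
arm_command(targets=[[0, 0, 8, 0, 0], [0, 0, 16, 0, 0], [0, 0, 21, 0, 0], [0, 0, 26, 0, 0], [0, 0, 30, 0, 0]])

```text
t: 6.95
eef_pos: [462.4, -120.4, 71.1]
tcp_rot: [-3.141, 0.0, 0.138]
ft_force: [0.4, -0.1, -2.4]
opening: 0.269
grip_force: 30.0
```

Call:
arm_command(targets=[[0, 0, 3, 0, 0], [0, 0, 6, 0, 0], [0, 0, 9, 0, 0], [0, 0, 12, 0, 0], [0, 0, 12, 0, 0]])

```text
t: 7.45
eef_pos: [462.4, -120.3, 59.3]
tcp_rot: [-3.141, 0.0, 0.138]
ft_force: [1.0, -0.2, -1.9]
opening: 0.268
grip_force: 30.0
```

Call:
arm_command(targets=[[0, 0, 2, 0, 0], [0, 0, 3.5, 0, 0], [0, 0, 4.5, 0, 0], [0, 0, 5.5, 0, 0], [0, 0, 5.5, 0, 0]])

```text
t: 7.95
eef_pos: [462.5, -120.4, 54.0]
tcp_rot: [3.142, 0.0, 0.138]
ft_force: [0.4, 0.4, -2.0]
opening: 0.266
grip_force: 30.0
```

Call:
arm_command(targets=[[0, 0, 0.5, 0, 0], [0, 0, 0.5, 0, 0], [0, 0, 1, 0, 0], [0, 0, 1, 0, 0], [0, 0, 1, 0, 0]])

```text
t: 8.45
eef_pos: [462.6, -120.4, 53.6]
tcp_rot: [3.141, -0.0, 0.138]
ft_force: [-1.3, -0.5, 4.8]
opening: 0.268
grip_force: 30.0
```

Contact came at z ≈ 53.6, the expected seated height. Opening and retreating straight up.

Call:
arm_command(targets=[[0, 0, 0, 0, 0.5], [0, 0, 0, 0, 1], [0, 0, 0, 0, 1], [0, 0, 0, 0, 1], [0, 0, 0, 0, 1]])

```text
t: 8.95
eef_pos: [462.5, -120.4, 53.1]
tcp_rot: [3.142, 0.0, 0.138]
ft_force: [-0.5, -0.4, -1.0]
opening: 0.635
grip_force: 0.0
```

Call:
arm_command(targets=[[0, 0, 0, 0, 1], [0, 0, 0, 0, 1], [0, 0, 0, 0, 1], [0, 0, 0, 0, 1], [0, 0, 0, 0, 1]])

```text
t: 9.45
eef_pos: [462.5, -120.4, 53.1]
tcp_rot: [3.142, 0.0, 0.138]
ft_force: [-0.5, 0.8, 0.5]
opening: 0.992
grip_force: 0.0
```

Call:
arm_command(targets=[[0, 0, -20, 0, 1], [0, 0, -50, 0, 1], [0, 0, -85, 0, 1], [0, 0, -120, 0, 1], [0, 0, -150, 0, 1]])

```text
t: 9.95
eef_pos: [462.4, -120.3, 205.0]
tcp_rot: [3.141, -0.001, 0.138]
ft_force: [0.2, -0.4, -0.1]
opening: 1.0
grip_force: 0.0
```

Call:
arm_command(targets=[[0, 40, 0, 0, 1], [0, 80, 0, 0, 1], [0, 120, 0, 0, 1], [0, 160, 0, 0, 1], [0, 160, 0, 0, 1]])

```text
t: 10.45
eef_pos: [484.9, -282.8, 202.8]
tcp_rot: [3.141, -0.0, 0.135]
ft_force: [0.0, 0.5, 0.2]
opening: 1.0
grip_force: 0.0
```

```bash
python3 - <<'E'
from h import *
s=env.state(); print(s["t"],s["eef_pos"],s["opening"])
f=[]
for n in("scene","top"):
    c=cam(n); u,v=proj(c,[462,-121,30])[0].astype(int); r=32
    f.append(cv2.resize(c[0][v-r:v+r,u-r:u+r],(400,400),interpolation=cv2.INTER_CUBIC)); print(n,u,v)
cv2.imwrite("pics/end.png",np.hstack(f)[:,:,::-1])
E
```

```text
10.45 [ 484.86397462 -282.7529262   202.75109312] 0.9997418176990506
scene 259 177
top 282 215
```

View pics/end.png

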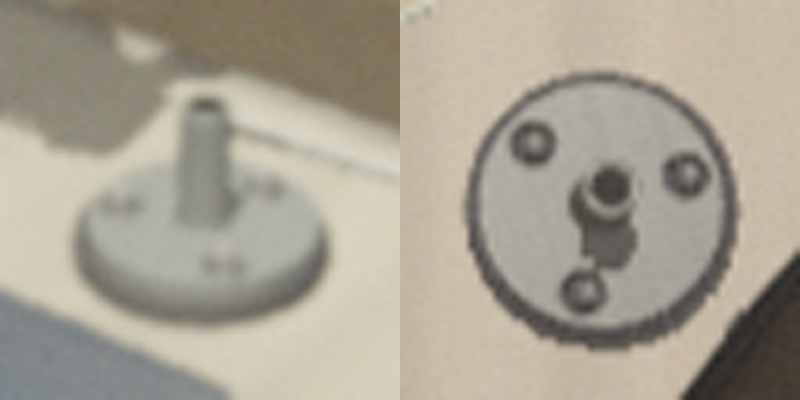

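The flange sits flat on the plate with the neck up. All three studs show in their holes, at (533,142), (686,175) and (584,291) in the right crop.

```bash
python3 -c "
from cell import env
print(env.job_done())"
```

```text
the job is handed in; nothing more can be done
None
```

The wide three-hole flange is seated flat on the stud plate, neck up with all three studs through its holes; I released it, left the other two flanges alone, and handed the job in at about 10.5 s.

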